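Lock the strainer basket into its bayonet stand

TASK

Hang the steel strainer basket in the ring of its stand, letting its three pins down through the three slots, then turn it gently clockwise (seen from above) until the pins drop fully into their locking notches, and let go. Do not force or ram it, and leave the bottles and the sample cup where they stand.

Things in the scene. Friction and masses are not known exactly. Their poses are not given: they have to be found in the camera images.
- strainer: Loose steel strainer basket, about 0.16 kg, upright on the desk, round: outer radius 24 mm at the bottom, 30 mm from 30 mm height to the rim at 50 mm. Origin: centre of its underside; z up. Three round steel pins (8 mm diameter) stick out level to 39 mm from the axis, centres 40 mm above the underside, at 0, 120 and 240 degrees from its +x axis.
- handle (a point): Middle of the basket's bail handle, on the basket's axis 88 mm above its underside: a straight grey bar along the basket's x axis, 58 mm long, 14 mm wide (y), 12 mm high, 32 mm clear above the rim, carried by two posts at x = -26.5 and +26.5 mm. Best gripped across its width from above.
- stand: Fixed drainage stand: white round foot (radius 66 mm), three posts at radius 52 mm, clear beaker below, dark bayonet ring on top (outer radius 47 mm, bore radius 32 mm, top 140 mm above the origin). Origin: centre of the underside; z up. The ring's top flange (136 to 140 mm high) and upper wall have three open entry slots 13 mm wide, at 0, 120 and 240 degrees from the stand's +x axis.
- ledge (a point): Point on the ring's axis at ledge height, 125 mm above the stand's origin. Pins let down through the slots rest on this ledge (basket origin 89 mm above stand origin), and slide clockwise (seen from above) under the flange, 3 mm free above them, to three notches 12 mm wide, 6 mm deep, each with an end wall at its far side. In the notches the basket origin is 83 mm above the stand origin.
- slot (a point): Middle of the entry slot at 0 degrees, in the flange's top face, 36 mm from the ring's axis. The ledge ring below is adjustable: its three notches lie 32 to 82 degrees clockwise of the slots, set differently each time and not measured; find them by feel, turning with light downward load until the pins drop or lightly meet the end walls. There the freed basket drops in by its weight.
- bottle_white_cap: Bystander: brown reagent bottle with white cap, 36 mm across, 81 mm tall, standing loose; origin at the centre of its underside.
- bottle_black_cap: Bystander: brown reagent bottle with black cap, 36 mm across, 67 mm tall, standing loose; origin at the centre of its underside.
- sample_cup: Bystander: white sample cup with an orange screw lid, 62 mm across, 69 mm tall, standing loose; origin at the centre of its underside.
Not all that is in view belongs to the job. Several things have the shape of the strainer; the one meant has the colours described above.

How it is judged:
By the outcome, as a careful person would: the job done as asked, in the order asked, and still so for the second after the job is handed in, with the robot touching nothing.
It also fails if it takes over 64 s, if anything falls off the work surface, if the arm or the gripper's body presses on something with over 40 N, if the wrist force passes 120 N, or if a joint passes its speed limit or range.

ROBOT

A 7-joint arm with a two-finger parallel gripper is mounted at the origin on a cart in front of the work surface, level with it; the furniture and walls round the work are solid. World frame = base frame: x ahead of the robot, y to its left, z up, the work surface at z = 0. Lengths are in m, angles in rad, forces in N, time in s.
With the tool pointing down it reaches from about 0.4 to 0.85 m from the base axis. Payload 6.9 kg.
Tool frame: the origin (TCP) lies midway between the tips of the shut fingers; the grasp point (between the pads) lies behind it (ctrl.pinch_z is the z of the grasp point in the tool frame, in m); z points along the fingers, y is the direction in which the jaws open and shut (so a half turn about z gives the same grasp; the last joint's range is limited). The gripper opens to 85 mm and grips with 20 to 120 N. Pads are 22 mm wide; open, the fingers measure 114 mm over their backs; the gripper's body (76 mm by 85 mm) begins 54 mm behind the grasp point. The pads swing forward as they close: fully open they stand 13 mm farther back than shut.
Start: joints at [-1.125, 0.507, -0.238, 1.5, 0.126, 1.149, -0.155], TCP at [0.209, 0.589, 0.231] pointing down, gripper open.
Joint ranges: [-3.08, 3.08], [-0.24, 2.05], [-1.43, 1.35], [0, 2.5], [-1.52, 4.66], [0.17, 1.96], [-2.89, 2.89]. Speed limits (rad/s): [2.39, 2.39, 3.14, 3.14, 3.14, 3.14, 3.14].

INTERFACE

Orientations are given as a unit quaternion [w, x, y, z].
In Python, from station import ctrl, get_state, vision, ticket, models gives the robot as it stands. Calls block until the motion is done:
- ctrl.movep(position, orientation): joint-space move of the TCP to a pose.
- ctrl.movel(position, frame=None, max_speed=0.15): straight line of the TCP; frame=None keeps the orientation; max_speed is the mean speed in m/s.
- ctrl.set_joints(angles): joint-space move.
- ctrl.ungrasp() and ctrl.close_gripper(force=None): open the fingers fully, or close them until they stop; force is the grip in N (None keeps the last).
- ctrl.pause(seconds).
- ctrl.ik(position, orientation): joint angles nearest the present ones, or None.
- get_state(): the state.
- vision.grab_frame(name): name is "scene" or "top" or "wrist"; returns (picture, depth): 400x640x3 uint8, blue, green, red; 400x640 float32, m along the optical axis (not along the pixel's ray), 0 where there is no reading.
- vision.camera_info(name): a dict with "mtx" (3x3 intrinsics, pixels), "dist_coeffs" ([k1, k2, p1, p2, k3] as OpenCV has them; the pictures are not rectified), "R" (3x3) and "t" (3): a world point X has camera coordinates R X + t; the wrist camera has in their place "hand_eye" (4x4, takes a point from camera to tool coordinates, whose origin is the TCP and whose axes are the flange's). Camera axes: x right, y down, z forward; pixel columns grow to the right and rows downward; lengths in m; the calibration is good to about 2 mm. A picture is of the moment at which its call begins: read the wrist's pose just before it. camera_info takes no time and is no camera call.
A pose or a line that the arm cannot do raises ctrl.Unreachable and nothing moves.
- ticket.close_job(): hands the job in, once; it reports no verdict.
Trained networks look in the newest picture that a camera, given by its name, has taken for a name from the list of things; names that differ only in an ending like _2 or _b are one class to them, and where a whole thing is asked for, a point or a joint stands for the part that bears it (a point fixed in the world has none). Each returns a list of dicts, best first, with "p" (0 to 1); they miss things now and then, are a little off and sometimes report something else, mostly with a low value. They report only what shows in the picture. A call takes as long as a camera call. They do not tell look-alikes from the thing itself.
- models.recognise(camera, target): "point" ([column, row] in pixels, amid what is visible of it).
- models.masks_of(camera, target): "mask" (400x640 bool, what is visible of it) and "point" ([column, row] in pixels, amid what is visible of it).
The state is a dict: "time": time; "qpos": joint angles; "qd": joint speeds; "tau": joint torques, N m; "tcp_pos": TCP position; "eef_rot": TCP orientation; "contact_force": force on the tool from outside, world axes, zero at the start; "wrist_torque": the same for the moment, N m; "width": finger opening in m.
Only numpy, scipy, OpenCV 4.12 (cv2) and the standard library are available. Lean on these libraries where they do the work, as an engineer would, in place of code of your own. Each camera call takes 0.05 s, during which the arm holds its last target. There are 200 camera calls.

## Working session

There is one attempt and no reset: what is moved stays moved. The work goes in short steps, each a Python script; the robot and the scene stay as the last script left them, time stands still between calls to the robot, and variables do not carry over. Pictures are saved under pics/ and viewed, about 8 in all and at most 12, crops included, and the job is handed in when it is done.

```bash
mkdir -p pics; ls
cat > h.py <<'E'
import numpy as np, cv2
from station import ctrl,get_state,vision,ticket,models
from scipy.spatial.transform import Rotation as Rn
def cloud(name,img=None,depth=None,st=None):
    ci=vision.camera_info(name); K=np.array(ci['mtx'],float);D=np.array(ci['dist_coeffs'],float)
    v,u=np.mgrid[0:400,0:640]
    p=cv2.undistortPoints(np.stack([u,v],-1).reshape(-1,1,2).astype(np.float64),K,D).reshape(400,640,2)
    P=np.dstack([p,np.ones((400,640))])*depth[...,None]
    if 'R' in ci: W=(P-np.array(ci['t']))@np.array(ci['R'])
    else:
        H=np.array(ci['hand_eye']);w=st['eef_rot'];T=Rn.from_quat([w[1],w[2],w[3],w[0]]).as_matrix()
        W=(P@H[:3,:3].T+H[:3,3])@T.T+np.array(st['tcp_pos'])
    W[depth==0]=np.nan
    return W
E
python3 - <<'E'
from h import *
print(get_state(),ctrl.pinch_z)
out=[]
for c in ['scene','top']:
    im,d=vision.grab_frame(c); cv2.imwrite(f'pics/{c}.png',im); np.savez(f'{c}.npz',im=im,d=d)
    W=cloud(c,im,d)
    for t in ['strainer','stand','bottle_white_cap','bottle_black_cap','sample_cup']:
        for r in models.masks_of(c,t)[:5]:
            m=r['mask']; q=W[m]; q=q[~np.isnan(q[:,0])]
            print(c,t,round(r['p'],2),np.round(r['point']),m.sum(),np.round(np.median(q,0),3),np.round(np.percentile(q,98,axis=0),3),np.round(np.percentile(q,2,axis=0),3))
E
```

```text
pics
{'time': 0.0, 'qpos': array([-1.12453146,  0.50833154, -0.23751583,  1.50113144,  0.12570983,
        1.14886903, -0.15478575]), 'qd': array([-6.55616074e-04, -5.76600102e-04,  6.91335635e-05, -2.02633630e-03,
        4.16774813e-04,  2.36981152e-03, -2.44326870e-03]), 'tau': array([ 1.09120090e-03, -6.20598221e+01, -2.18644470e+00, -2.49651825e+01,
        1.26544823e-02,  1.20389659e-02,  4.39961070e-05]), 'tcp_pos': array([0.2087957 , 0.5885711 , 0.23043374]), 'eef_rot': array([-1.27268479e-04,  1.69545594e-01,  9.85521956e-01, -8.65476530e-04]), 'contact_force': array([-0.02900019,  0.57344989, -0.41046351]), 'wrist_torque': array([0.06890295, 0.01340968, 0.00847847]), 'width': 0.08571166099668451} -0.0187
scene strainer 0.95 [335. 171.] 698 [0.488 0.156 0.042] [0.517 0.186 0.095] [0.459 0.129 0.001]
scene strainer 0.95 [325.  95.] 676 [0.308 0.289 0.039] [0.341 0.316 0.095] [0.283 0.259 0.002]
scene strainer 0.65 [255. 190.] 776 [0.394 0.002 0.04 ] [0.425 0.029 0.095] [ 0.344 -0.029 -0.   ]
scene strainer 0.61 [365. 125.] 674 [0.441 0.298 0.039] [0.467 0.34  0.095] [ 0.409 
[... 815 characters left out ...]
73 0.001]
top strainer 0.85 [356. 273.] 633 [ 0.393 -0.003  0.034] [0.426 0.028 0.096] [ 0.368 -0.028  0.001]
top strainer 0.8 [224. 303.] 663 [0.312 0.288 0.044] [0.338 0.322 0.096] [0.287 0.259 0.   ]
top strainer 0.76 [291. 279.] 618 [0.372 0.142 0.033] [0.4   0.169 0.096] [0.344 0.113 0.001]
top stand 0.56 [394. 190.] 2978 [ 0.568 -0.083  0.039] [ 0.63  -0.023  0.142] [ 0.515 -0.134  0.001]
top bottle_white_cap 0.83 [301. 159.] 270 [0.647 0.123 0.053] [0.665 0.14  0.083] [0.638 0.107 0.004]
top bottle_black_cap 0.48 [332. 135.] 273 [0.709 0.057 0.042] [0.744 0.075 0.069] [ 0.699  0.039 -0.   ]
top sample_cup 0.67 [294. 116.] 649 [0.744 0.148 0.067] [0.776 0.177 0.071] [0.724 0.123 0.001]
```

Run:
```python
import cv2,numpy as np
a=cv2.imread('pics/scene.png')[60:340,210:470];b=cv2.imread('pics/top.png')[90:330,190:450]
a=cv2.resize(a,(400,431),interpolation=2);b=cv2.resize(b,(400,369),interpolation=2)
o=np.zeros((431,800,3),np.uint8);o[:,:400]=a;o[:369,400:]=b;cv2.imwrite('pics/ab.png',o)
```

```text
(no output)
```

View pics/ab.png

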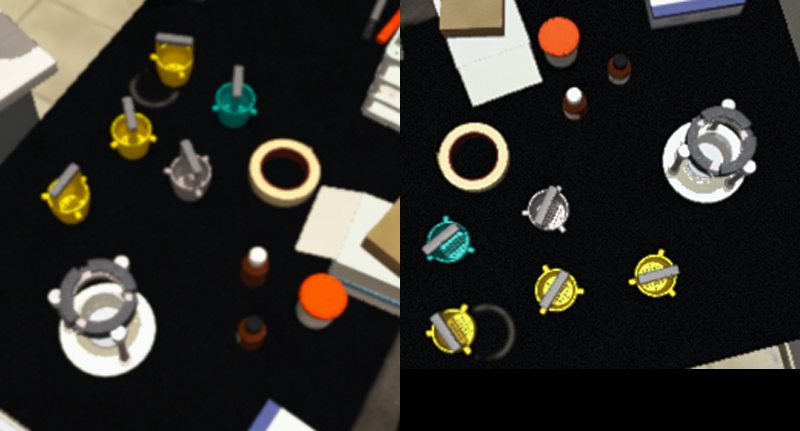

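Strainer-shaped things (scene px): yellow (325,95), (255,190) and (292,145), teal (365,125), grey steel (335,171). The steel one fits, at about (0.488, 0.156). Next, wrist views of it and of the stand.

Run:
```python
from h import *
ci=vision.camera_info('wrist');print(np.round(ci['hand_eye'],3),np.round(ci['mtx'],0))
H=np.array(ci['hand_eye'])
q=np.array(get_state()['eef_rot'])
q=np.array([0,0,1,0.])  # tool down
def look(xy,z,name):
    T=Rn.from_quat([q[1],q[2],q[3],q[0]]).as_matrix()
    # aim optical axis at xy,z=.1
    o=T@H[:3,3];d=T@H[:3,2]; s=(z+o[2]-.1)/-d[2]; off=(o+d*s)[:2]
    ctrl.movep([xy[0]-off[0],xy[1]-off[1],z],q)
    ctrl.pause(.2)
    st=get_state();im,de=vision.grab_frame('wrist');cv2.imwrite(f'pics/{name}.png',im)
    np.savez(name+'.npz',im=im,d=de,p=st['tcp_pos'],e=st['eef_rot'])
    print(st['time'],st['tcp_pos'],st['eef_rot'],st['qpos'],st['contact_force'])
look((.488,.156),.27,'w_str')
look((.575,-.083),.33,'w_stand')
a=cv2.imread('pics/w_str.png');b=cv2.imread('pics/w_stand.png')
cv2.imwrite('pics/w.png',np.vstack([cv2.resize(a,(480,300)),cv2.resize(b,(480,300))]))
```

```text
[[ 0.001 -0.948 -0.317  0.082]
 [ 1.     0.001 -0.    -0.   ]
 [ 0.001 -0.317  0.948 -0.142]
 [ 0.     0.     0.     1.   ]] [[323.   0. 321.]
 [  0. 323. 201.]
 [  0.   0.   1.]]
2.6333 [0.46507189 0.15732534 0.2698929 ] [-9.29597448e-05 -6.31479452e-04  9.99999794e-01  7.46466034e-05] [-0.28226703  0.2632868  -0.12278558  1.77748212  0.03548302  1.10308311
  1.15519131] [-0.07981197  0.34418497  0.22328594]
3.8833 [ 0.53211163 -0.08061305  0.32976286] [-2.34352864e-04 -1.42589279e-03  9.99998907e-01  3.13254656e-04] [ 0.1114625   0.30054673 -0.00868993  1.55404918  0.00208135  1.28753955
  1.67622727] [ 0.02580686 -0.51678979 -0.27501029]
```

View pics/w.png

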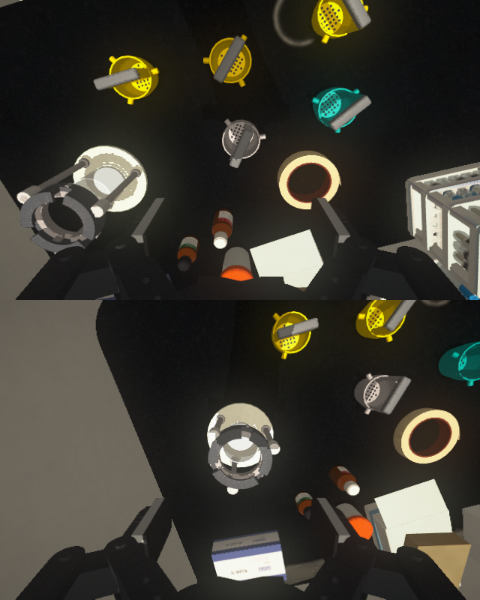

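The grey steel strainer is confirmed in the wrist view at crop px (240,137), and the stand's ring at (240,457). I'll fit both poses from the depth clouds.

```bash
cat > fit.py <<'E'
from h import *
from scipy.optimize import least_squares
def load(n,cam):
    z=np.load(n+'.npz'); st={'tcp_pos':z['p'],'eef_rot':z['e']} if 'p' in z else None
    return cloud(cam,z['im'],z['d'],st).reshape(-1,3)
S=[('scene','scene'),('top','top'),('w_str','wrist'),('w_stand','wrist')]
canvas=[]
for n,c in S:
    W=load(n,c);W=W[~np.isnan(W[:,0])]
    P=W[np.hypot(W[:,0]-.488,W[:,1]-.156)<.055]
    h=P[(P[:,2]>.075)&(P[:,2]<.105)]
    top=np.percentile(h[:,2],90); ht=h[h[:,2]>top-.006]
    r=cv2.minAreaRect((ht[:,:2]*1000).astype(np.float32))
    c0=np.array(r[0])/1000
    u,s,v=np.linalg.svd(ht[:,:2]-ht[:,:2].mean(0));ang=np.degrees(np.arctan2(v[0,1],v[0,0]))
    b=P[(P[:,2]>.034)&(P[:,2]<.046)];rr=np.hypot(*(b[:,:2]-c0).T);b=b[(rr>.033)&(rr<.042)]
    az=np.degrees(np.arctan2(b[:,1]-c0[1],b[:,0]-c0[0]))
    print(n,'handle',len(ht),np.round(c0,4),np.round(r[1],0),'ang',round(ang,1),'top',round(top,4),'pins az',np.histogram(az,36,(-180,180))[0])
    Q=W[(np.hypot(W[:,0]-.573,W[:,1]+.083)<.075)]
    t=Q[(Q[:,2]>.137)&(Q[:,2]<.146)]
    # ring centre: maximise points in annulus 32..47 robustly
    f=lambda p:np.r_[np.clip(.032-np.hypot(*(t[:,:2]-p).T),0,.01),np.clip(np.hypot(*(t[:,:2]-p).T)-.047,0,.01)]
    p=least_squares(f,np.mean(t[:,:2],0),x_scale=.01,diff_step=1e-3).x
    rr=np.hypot(*(t[:,:2]-p).T);az=np.degrees(np.arctan2(t[:,1]-p[1],t[:,0]-p[0]))
    k=(rr>.034)&(rr<.045)
    print(n,'ring',len(t),np.round(p,4),'z',np.round(np.median(t[:,2]),4),'rad',np.round(np.percentile(rr,[1,99]),4)); print(np.histogram(az[k],72,(-180,180))[0])
    fo=Q[(Q[:,2]>.002)&(Q[:,2]<.02)]
    if len(t)<20: continue
    # slot angle mod 120: minimise points in slots (gap half-width 6.5mm)
    def score(a):
        d=(az[k]-a+60)%120-60; return np.sum(np.abs(rr[k]*np.sin(np.radians(d)))<.0055)
    sc=np.array([score(a) for a in np.arange(0,120,.5)]); m=sc.min();i=np.flatnonzero(sc<=m+1)/2
    print('slot mod120',m,i)
    img=np.zeros((180,180,3),np.uint8)
E
python3 fit.py
```

```text
scene handle 146 [0.488  0.1574] [14. 59.] ang -22.8 top 0.095 pins az [0 0 1 6 4 0 0 0 0 0 0 0 0 0 0 9 2 0 0 0 0 0 0 0 0 0 0 7 3 0 0 0 0 0 0 0]
scene ring 847 [ 0.5751 -0.0812] z 0.1395 rad [0.0323 0.0475]
[ 9  8 10 11 10  9 13  7 10 10 10 13  9 11  9 11 10 11 11  5  0  0  0  8
 11 12 10 10 11 11 11 12 12  8 11 12  9 10 11 10  9 12 11  3  0  0  0  8
 11  8  9 10  9 10  9  7  9 11  9 11  8  9  7 12  9  7  9  4  0  0  0  4]
slot mod120 0 [46.  46.5 47.  47.5 48.  48.5]
top handle 172 [0.488  0.1577] [14. 58.] ang 157.0 top 0.0961 pins az [0 0 0 7 3 0 0 0 0 0 0 0 0 0 0 4 0 0 0 0 0 0 0 0 0 0 0 5 2 0 0 0 0 0 0 0]
top ring 707 [ 0.5749 -0.0818] z 0.1404 rad [0.0324 0.0484]
[ 7  7  8 10 10  8  8 10  7  9  9  9  9  5 12  6  9 10  7  4  0  0  0  4
  8  9  8  8  9  8  7  9  6 10  7  8  8  7  9  7  8  9  9  4  0  0  0  5
  8 10  8  8  7 10  5 10  9  9  8  9  8  9  9  7  8  8  9  2  0  0  0  9]
slot mod120 0 [45.5 46.  46.5 47.  47.5 48. ]
w_str handle 712 [0.4875 0.1572] [14. 58.] ang -22.9 top 0.0945 pins az [ 0  0  0 32  8  0  0  0  0  0  0  0  0  0  0  1  0  0  0  0  0  0  0  0
  0  0  0 18 16  0  0  0  0  0  0  0]
w_str ring 2955 [ 0.5747 -0.0811] z 0.1398 rad [0.032  0.0474]
[39 36 38 40 40 38 41 36 40 34 38 37 36 37 36 33 35 37 33 21  0  0  0 24
 34 38 35 32 28 34 30 33 31 28 24 12 11  9  6  9  9 16 25 35  0  0  1 26
 31 35 31 31 37 34 34 37 35 34 36 36 37 36 36 36 36 37 37 26  0  0  0 45]
slot mod120 3 [47.5]
w_stand handle 719 [0.4872 0.1564] [15. 58.] ang -22.6 top 0.0944 pins az [ 0  0  0 32 11  0  0  0  0  0  0  0  0  0  0 24  6  0  0  0  0  0  0  0
  0  0  0  0  0  0  0  0  0  0  0  0]
w_stand ring 2458 [ 0.5749 -0.082 ] z 0.1398 rad [0.0324 0.047 ]
[31 33 32 32 33 31 34 31 32 30 33 32 31 30 31 29 33 27 30 14  0  0  0 19
 28 32 25 28 28 26 28 26 25 27 27 27 27 30 28 26 28 27 27 18  0  0  0 15
 26 28 28 30 26 31 32 26 29 31 30 31 28 34 30 32 31 33 30 18  0  0  0 20]
slot mod120 0 [46.5 47.  47.5 48. ]
```

```bash
cat >> h.py <<'E'
def quat(a): # tool down, tool x at world angle a (deg)
    h=np.radians(a)/2; return np.array([0,np.cos(h),np.sin(h),0.])
B=np.array([.4876,.1572]);C=np.array([.5749,-.0815]);BY=-22.8;SY=47.2
E
python3 - <<'E'
from h import *
for off in (0,180):
    r=ctrl.ik([*B,.17],quat(BY+off)); print('grasp',off,None if r is None else np.round(r,2))
    for s in (SY,SY+120,SY-120):
        o=[]
        for cw in (0,45,90):
            r=ctrl.ik([*C,.158],quat(s+off-cw)); o.append(None if r is None else list(np.round(r[[0,2,4,6]],2)))
        print(off,s,o)
E
```

```text
grasp 0 [-1.05  0.65  1.15  1.89 -0.68  1.06 -1.58]
0 47.2 [[np.float64(-0.19), np.float64(0.46), np.float64(-0.29), np.float64(-0.36)], [np.float64(-0.3), np.float64(0.64), np.float64(-0.41), np.float64(-1.03)], [np.float64(-0.52), np.float64(1.15), np.float64(-0.77), np.float64(-1.46)]]
0 167.2 [[np.float64(0.08), np.float64(0.02), np.float64(-0.02), np.float64(1.46)], [np.float64(-0.01), np.float64(0.17), np.float64(-0.11), np.float64(0.76)], [np.float64(-0.12), np.float64(0.34), np.float64(-0.21), np.float64(0.08)]]
0 -72.8 [[np.float64(0.77), np.float64(-1.23), np.float64(0.77), np.float64(2.79)], [np.float64(0.24), np.float64(-0.21), np.float64(0.13), np.float64(2.63)], [np.float64(0.14), np.float64(-0.06), np.float64(0.04), np.float64(1.93)]]
grasp 180 [-0.33  0.39 -0.04  1.89  0.02  0.86  0.79]
180 47.2 [[np.float64(0.2), np.float64(-0.15), np.float64(0.09), np.float64(2.4)], [np.float64(0.11), np.float64(-0.02), np.float64(0.01), np.float64(1.7)], [np.float64(0.03), np.float64(0.11), np.float64(-0.07), np.float64(0.99)]]
180 167.2 [[np.float64(-0.52), np.float64(1.15), np.float64(-0.77), np.float64(-0.94)], [np.float64(-0.52), np.float64(1.15), np.float64(-0.77), np.float64(-1.72)], [np.float64(0.27), np.float64(-0.27), np.float64(0.16), np.float64(2.86)]]
180 -72.8 [[np.float64(-0.05), np.float64(0.23), np.float64(-0.14), np.float64(0.54)], [np.float64(-0.16), np.float64(0.4), np.float64(-0.25), np.float64(-0.14)], [np.float64(-0.26), np.float64(0.58), np.float64(-0.37), np.float64(-0.81)]]
```

Run:
```python
from h import *
def s(t):
    st=get_state();print(t,round(st['time'],2),np.round(st['tcp_pos'],4),np.round(st['contact_force'],1),np.round(st['wrist_torque'],2),round(st['width'],4))
q=quat(BY+180)
ctrl.movep([*B,.17],q); ctrl.movel([*B,.0693],max_speed=.1); s('down')
ctrl.close_gripper(40); s('closed')
ctrl.movel([*B,.26],max_speed=.12); s('up')
ctrl.movep([*C,.26],quat(SY-120+180)); ctrl.pause(.3); s('over')
st=get_state();im,de=vision.grab_frame('wrist');np.savez('w_over.npz',im=im,d=de,p=st['tcp_pos'],e=st['eef_rot'])
im2,d2=vision.grab_frame('scene');np.savez('s_over.npz',im=im2,d=d2)
im3,d3=vision.grab_frame('top');np.savez('t_over.npz',im=im3,d=d3)
for n,c,d in(('scene','scene',d2),('top','top',d3),('wrist','wrist',de)):
    W=cloud(c,None,d,st).reshape(-1,3);W=W[~np.isnan(W[:,0])]
    h=W[(np.hypot(*(W[:,:2]-C).T)<.045)&(W[:,2]>.15)]
    zb=.26-.0693
    b=h[np.abs(h[:,2]-zb-.04)<.006];rr=np.hypot(*(b[:,:2]-C).T);b=b[(rr>.031)]
    print(n,len(h),'pins az',[ (round(float(x),0),round(float(r)*1000)) for x,r in zip(np.degrees(np.arctan2(b[:,1]-C[1],b[:,0]-C[0])),np.hypot(*(b[:,:2]-C).T))][:40])
o=np.vstack([cv2.resize(im2[180:320,200:400],(400,280)),cv2.resize(im3[120:260,300:500],(400,280))])
cv2.imwrite('pics/over.png',np.hstack([o,cv2.resize(im,(400,250)) if 0 else np.vstack([cv2.resize(im,(400,250)),np.zeros((310,400,3),np.uint8)])]))
```

```text
down 6.22 [0.488  0.1573 0.0698] [ 0.3  0.2 -0.3] [-0.06  0.04 -0.03] 0.0853
closed 6.87 [0.4878 0.1574 0.0694] [-0.2 -0.1  1.2] [0.12 0.06 0.04] 0.013
up 8.61 [0.4873 0.1571 0.2594] [ 0.5 -0.1 -1.3] [-0.02  0.03 -0.01] 0.0133
over 9.91 [ 0.5749 -0.0802  0.2601] [ 0.4  0.6 -2.3] [-0.02  0.05 -0.03] 0.013
scene 17317 pins az [(52.0, 32), (53.0, 34), (53.0, 35), (52.0, 37), (51.0, 39), (49.0, 32), (49.0, 34), (48.0, 35), (49.0, 37), (48.0, 39), (46.0, 32), (45.0, 34), (46.0, 35), (46.0, 37), (46.0, 39), (44.0, 32), (43.0, 34), (44.0, 35), (45.0, 37), (45.0, 39), (44.0, 32), (43.0, 34), (43.0, 35), (42.0, 37), (42.0, 39), (-78.0, 31), (-76.0, 33), (-72.0, 32), (-78.0, 34), (-74.0, 34), (-72.0, 33), (-70.0, 32), (-67.0, 31), (-78.0, 37), (-75.0, 36), (-72.0, 36), (-70.0, 35), (-67.0, 34), (-66.0, 33), (-77.0, 38)]
top 7786 pins az [(44.0, 39), (47.0, 39), (46.0, 38), (44.0, 36), (51.0, 39), (50.0, 38), (47.0, 37), (46.0, 35), (40.0, 33), (53.0, 38), (52.0, 37), (50.0, 35), (49.0, 34), (45.0, 32), (53.0, 36), (52.0, 34), (52.0, 32), (53.0, 33), (53.0, 31), (159.0, 31), (160.0, 33), (163.0, 33), (166.0, 32), (170.0, 32), (161.0, 34), (164.0, 35), (167.0, 34), (170.0, 34), (162.0, 36), (165.0, 36), (168.0, 36), (170.0, 36), (161.0, 39), (163.0, 38), (165.0, 38), (168.0, 37), (171.0, 37), (167.0, 39), (170.0, 38), (172.0, 38)]
wrist 38293 pins az [(107.0, 32), (90.0, 31), (161.0, 39), (160.0, 38), (54.0, 39), (53.0, 39), (161.0, 39), (161.0, 39), (161.0, 38), (160.0, 38), (160.0, 37), (54.0, 38), (54.0, 38), (54.0, 39), (54.0, 39), (53.0, 40), (162.0, 39), (162.0, 39), (161.0, 38), (160.0, 38), (160.0, 38), (160.0, 37), (160.0, 36), (54.0, 36), (54.0, 37), (54.0, 37), (54.0, 38), (54.0, 38), (54.0, 39), (53.0, 39), (163.0, 39), (162.0, 39), (162.0, 38), (161.0, 38), (161.0, 37), (161.0, 37), (160.0, 36), (160.0, 36), (160.0, 35), (160.0, 35)]
```

View pics/over.png

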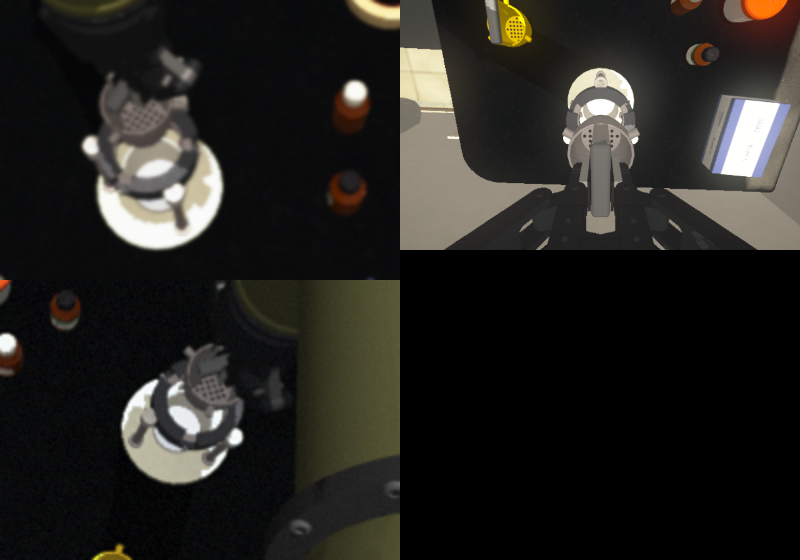

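Held and aligned (pins over slots near 47°, 167° and -73°). TCP is 1.3 mm off in y, so I'll correct that and lower in small steps, watching the force.

```bash
cat >> h.py <<'E'
def s(t):
    st=get_state();print(t,round(st['time'],2),np.round(st['tcp_pos'],4),np.round(st['contact_force'],1),np.round(st['wrist_torque'],2),round(st['width'],4),round(yaw(st),1));return st
def yaw(st):
    e=st['eef_rot'];return np.degrees(2*np.arctan2(e[2],e[1]))
E
python3 - <<'E'
from h import *
Q=quat(SY-120+180);cor=np.zeros(2)
ctrl.movel([*C,.19],max_speed=.1);ctrl.pause(.1);st=s('a')
cor+=C-st['tcp_pos'][:2]
ctrl.movel([*(C+cor),.178],max_speed=.05);ctrl.pause(.1);st=s('b')
f0=st['contact_force']
for z in np.arange(.175,.1575,-.003):
    e=C-st['tcp_pos'][:2]; cor=np.clip(cor+.5*e,-.003,.003)
    ctrl.movel([*(C+cor),z],max_speed=.03);st=s(f'{z:.3f}')
    f=st['contact_force']-f0
    if f[2]>6 or np.hypot(*f[:2])>8: print('contact');break
print(cor)
E
```

```text
a 11.01 [ 0.5754 -0.0816  0.1908] [ 0.1 -1.  -1.9] [ 0.01 -0.01  0.04] 0.0131 107.2
b 11.5 [ 0.5744 -0.0814  0.178 ] [-0.4 -0.3 -2.4] [-0.04 -0.06 -0.  ] 0.0136 107.2
0.175 11.75 [ 0.5745 -0.0814  0.1749] [-0.8  0.6 -1. ] [-0.03  0.06  0.01] 0.013 107.2
0.172 12.0 [ 0.5747 -0.0814  0.1718] [ 1.   0.2 -1.6] [-0.04 -0.02  0.03] 0.0131 107.2
0.169 12.25 [ 0.5748 -0.0815  0.1688] [ 0.5 -0.3 -1. ] [-0.03 -0.    0.  ] 0.0129 107.2
0.166 12.5 [ 0.5748 -0.0815  0.1658] [ 0.2 -0.1 -1.4] [ 0.05  0.05 -0.01] 0.0131 107.2
0.163 12.75 [ 0.5749 -0.0815  0.1628] [-0.3 -0.4 -1.4] [-0.    0.05  0.01] 0.013 107.2
0.160 13.0 [ 0.5749 -0.0815  0.1598] [-0.4 -0.  -1.6] [-0.02  0.01  0.03] 0.0132 107.2
[ 1.26887211e-04 -4.66615386e-05]
```

```bash
cat > turn.py <<'E'
from h import *
fw=-1.5; cor=np.array([.0001,0.]); z=.1595; a=SY-120+180
st=get_state()
while z>.155:
    ctrl.movel([*(C+cor),z],max_speed=.02); st=get_state()
    if st['contact_force'][2]-fw>3: break
    z-=.0005
st=s('ledge'); zl=st['tcp_pos'][2]
cw=0;n=0
while cw<92:
    cw+=2; r=np.radians(0)
    cor=np.clip(cor+.3*(C-st['tcp_pos'][:2]),-.002,.002)
    ctrl.movep([*(C+cor),z],quat(a-cw)); st=get_state()
    f=st['contact_force'];p=f[2]-fw;tz=st['wrist_torque'][2]
    print(cw,round(st['time'],2),round(yaw(st)-a,1),np.round(st['tcp_pos']*1000,1),'push',round(p,1),np.round(f[:2],1),'tz',round(tz,2))
    if cw>=8 and st['tcp_pos'][2]<zl-.0025: print('dropping');break
    if abs(tz)>.3 or p>15 or np.hypot(*f[:2])>12: print('resist');break
    z+=np.clip((p-4)*.00008,-.0006,.0006)
print('z',z,'cw',cw,'cor',cor,'zl',zl)
E
python3 turn.py
```

```text
ledge 14.0 [ 0.5752 -0.0815  0.1583] [0.8 0.7 2.3] [ 0.02  0.14 -0.02] 0.0132 107.2
2 14.25 -2.0 [575.1 -81.8 158.3] push 3.4 [-0.5 -0.1] tz -0.04
4 14.5 -4.0 [575.  -81.8 158.2] push 6.3 [ 0.  -0.7] tz -0.07
6 14.75 -5.9 [574.9 -81.6 158.2] push 4.9 [ 0.  -1.2] tz -0.06
8 15.0 -7.9 [574.8 -81.4 158.3] push 5.5 [-0.  -1.6] tz -0.07
10 15.25 -9.9 [574.8 -81.3 158.3] push 4.4 [ 0.3 -1.9] tz -0.05
12 15.5 -11.9 [574.8 -81.3 158.3] push 3.4 [-1.2 -0.6] tz -0.06
14 15.75 -13.9 [574.9 -81.4 158.3] push 3.9 [-0.1 -0.7] tz 0.04
16 16.0 -15.9 [574.9 -81.5 158.3] push 5.0 [-1.3 -0.9] tz -0.0
18 16.25 -17.9 [574.9 -81.5 158.3] push 3.2 [ 0.3 -2. ] tz -0.02
20 16.5 -19.9 [574.9 -81.5 158.3] push 2.0 [-0.8 -1.2] tz 0.01
22 16.75 -21.9 [575.  -81.5 158.3] push 4.4 [-0.5 -0.2] tz 0.02
24 17.0 -23.9 [575.  -81.5 158.2] push 5.0 [-1.7 -0.8] tz -0.06
26 17.25 -25.9 [574.9 -81.5 158.3] push 5.3 [-1.2  0.4] tz -0.1
28 17.5 -27.9 [574.8 -81.5 158.3] push 3.6 [-0.9 -0.7] tz -0.05
30 17.75 -29.9 [574.8 -81.5 158.3] push 3.3 [-0.5 -0.4] tz -0.0
32 18.0 -31.9 [574.9 -81.4 158.3] push 4.0 [-0.8  0.2] tz -0.04
[... 424 characters left out ...]
ush 4.6 [-1.8 -1.4] tz -0.02
48 20.0 -47.9 [574.8 -81.5 158.3] push 4.2 [-0.4 -0.5] tz 0.01
50 20.25 -49.9 [574.9 -81.4 158.2] push 3.1 [-0.8  0.1] tz -0.0
52 20.5 -51.9 [575.  -81.3 158. ] push 1.3 [ 0.1 -0.2] tz -0.04
54 20.75 -53.9 [574.7 -81.4 157.8] push -0.9 [0.3 0.9] tz 0.03
56 21.0 -55.9 [574.8 -81.6 157.5] push -0.7 [-0.4 -0.3] tz -0.03
58 21.25 -57.9 [574.9 -81.6 157.2] push -0.1 [ 0.2 -0.6] tz -0.02
60 21.5 -59.9 [574.9 -81.6 156.9] push -0.3 [-0.   0.4] tz -0.02
62 21.75 -61.9 [575.1 -81.4 156.7] push 1.8 [-0.2  1. ] tz 0.06
64 22.0 -63.8 [575.1 -81.4 156.7] push 4.1 [-1.2  1.2] tz 0.73
resist
z 0.15643811875396715 cw 64 cor [-1.35497619e-05 -8.97425632e-05] zl 0.1583361360270575
```

The push vanished at about 53° and the end wall was met at about 62°, so the notch centre is near 58°. I'll back off to that and lower.

Run:
```python
from h import *
fw=-1.5;a=SY-120+180;cor=np.array([0,-.0001])
ctrl.movep([*(C+cor),.1564],quat(a-58));st=s('back')
for z in np.arange(.1558,.1515,-.0006):
    cor=np.clip(cor+.3*(C-st['tcp_pos'][:2]),-.002,.002)
    ctrl.movel([*(C+cor),z],max_speed=.02);st=s(f'{z:.4f}')
    if st['contact_force'][2]-fw>4: print('contact');break
```

```text
back 22.25 [ 0.5747 -0.0819  0.1562] [-0.3 -0.  -1.4] [0.05 0.03 0.04] 0.0132 49.1
0.1558 22.5 [ 0.5748 -0.0816  0.1556] [ 0.7  0.1 -2.4] [-0.03  0.02  0.02] 0.0131 49.1
0.1552 22.75 [ 0.5749 -0.0814  0.1551] [ 0.3 -0.1 -2.1] [-0.01 -0.03 -0.03] 0.0132 49.2
0.1546 23.0 [ 0.5749 -0.0815  0.1546] [-0.4 -0.2 -2.9] [0.03 0.02 0.05] 0.0131 49.2
0.1540 23.25 [ 0.5749 -0.0815  0.154 ] [ 0.  -0.1 -2.6] [-0.   -0.04  0.02] 0.0133 49.2
0.1534 23.5 [ 0.5749 -0.0815  0.1534] [ 0.3 -0.3 -1.3] [-0.01  0.01  0.04] 0.0133 49.2
0.1528 23.75 [ 0.5749 -0.0815  0.1528] [ 0.3  0.2 -1.6] [-0.    0.03 -0.02] 0.0131 49.2
0.1522 24.0 [ 0.5751 -0.0816  0.1524] [ 0.  -0.2  0.6] [0.02 0.07 0.02] 0.0132 49.2
0.1516 24.25 [ 0.5752 -0.0816  0.1522] [-0.5  0.1  4.9] [0.05 0.25 0.03] 0.013 49.2
contact
```

Seated at exactly the expected height (TCP 0.1523). I'll unload, release, retreat and check.

Run:
```python
from h import *
ctrl.movel([*C,.1524],max_speed=.02)
ctrl.ungrasp();ctrl.pause(.2);s('open')
p=get_state()['tcp_pos'];ctrl.movel([p[0],p[1],.30],max_speed=.12)
ctrl.movep([.46,.02,.33],quat(180));ctrl.pause(.3);st=s('away')
o=[]
for c in('scene','top','wrist'):
    im,d=vision.grab_frame(c);W=cloud(c,im,d,st).reshape(-1,3);W=W[~np.isnan(W[:,0])]
    h=W[(np.hypot(*(W[:,:2]-C).T)<.045)&(W[:,2]>.15)];t=np.percentile(h[:,2],90);ht=h[h[:,2]>t-.006]
    r=cv2.minAreaRect((ht[:,:2]*1000).astype(np.float32));v=np.linalg.svd(ht[:,:2]-ht[:,:2].mean(0))[2]
    print(c,len(ht),'handle top',round(t,4),'expect',.083+.094,np.round(r[0],1),np.round(r[1],0),'ang',np.degrees(np.arctan2(v[0,1],v[0,0]))%180)
    for k in ['bottle_white_cap','bottle_black_cap','sample_cup']:
        m=models.masks_of(c,k)
        if m and c!='wrist':
            q=cloud(c,im,d,st)[m[0]['mask']];print(' ',k,round(m[0]['p'],2),np.round(np.nanmedian(q,0),3))
    o.append(im)
cv2.imwrite('pics/end.png',np.hstack([cv2.resize(o[0][180:320,200:400],(400,280)),cv2.resize(o[1][120:260,300:500],(400,280))]))
```

```text
open 25.39 [ 0.5749 -0.0815  0.1524] [ 0.8 -0.4  0. ] [-0.03 -0.03  0.02] 0.0854 49.2
away 28.71 [0.4601 0.0199 0.3299] [-0.2  0.8  1.1] [ 0.01 -0.01 -0.02] 0.0854 180.0
scene 244 handle top 0.1777 expect 0.177 [575.2 -81.7] [56. 14.] ang 49.34839947133591
  bottle_white_cap 0.71 [0.661 0.116 0.052]
  bottle_black_cap 0.73 [0.72  0.048 0.043]
  sample_cup 0.89 [0.753 0.142 0.067]Traceback (most recent call last):
  File "<stdin>", line 9, in <module>
    return _quantile_unchecked(
        a, q, axis, out, overwrite_input, method, keepdims, weights)
    return _ureduce(a,
                    func=_quantile_ureduce_func,
    ...<5 lines>...
                    overwrite_input=overwrite_input,
                    method=method)
    r = func(a, **kwargs)
    result = _quantile(arr,
                       quantiles=q,
    ...<2 lines>...
                       out=out,
                       weights=wgt)
    slices_having_nans = np.isnan(arr[-1, ...])
                                  ~~~^^^^^^^^^
IndexError: index -1 is out of bounds for axis 0 with size 0
```

Run:
```python
from h import *
st=get_state();o=[]
for c in('scene','wrist'):
    im,d=vision.grab_frame(c);W=cloud(c,im,d,st).reshape(-1,3);W=W[~np.isnan(W[:,0])]
    h=W[(np.hypot(*(W[:,:2]-C).T)<.035)&(W[:,2]>.171)&(W[:,2]<.19)]
    A=np.c_[h[:,:2]-C,np.ones(len(h))];x=(h[:,:2]-C)@[np.cos(.86),np.sin(.86)]
    print(c,len(h),'z ends',[round(float(np.percentile(h[k,2],80)),4) for k in (x<-.012,x>.012)],h[:,:2].mean(0)); o.append(im)
cv2.imwrite('pics/end.png',np.hstack([cv2.resize(o[0][180:320,200:400],(400,280)),cv2.resize(o[1],(400,280))]))
```

```text
scene 248 z ends [0.1771, 0.1774] [ 0.57600235 -0.08190413]Traceback (most recent call last):
  File "<stdin>", line 7, in <module>
    return _quantile_unchecked(
        a, q, axis, out, overwrite_input, method, keepdims, weights)
    return _ureduce(a,
                    func=_quantile_ureduce_func,
    ...<5 lines>...
                    overwrite_input=overwrite_input,
                    method=method)
    r = func(a, **kwargs)
    result = _quantile(arr,
                       quantiles=q,
    ...<2 lines>...
                       out=out,
                       weights=wgt)
    slices_having_nans = np.isnan(arr[-1, ...])
                                  ~~~^^^^^^^^^
IndexError: index -1 is out of bounds for axis 0 with size 0
```

The scene camera shows the handle level (0.1771 and 0.1774 at its ends against 0.177 expected), on the axis and at the right angle. The bystanders haven't moved. Handing in.

Run:
```python
from h import *
ticket.close_job();print(get_state()['time'])
```

```text
the job is handed in; nothing more can be done
the job is handed in; nothing more can be done
```

The steel strainer is hanging in the stand's ring with its pins in the locking notches. I let go and handed the job in at about 29 s of the 64 s allowed.

- **Insertion:** I gripped the bail handle at 40 N and let the pins down through the slots without contact. I then turned the basket clockwise under about 4 N of downward push.
- **Finding the notches:** The push vanished at about 53°, and the pins met the end walls at about 62–64°, where the wrist felt 0.73 N m. I backed off to 58° and lowered the basket until it seated, at the tool height expected for the notches (0.1523 m).
- **Last checks, scene camera:** The handle was level, with its top at 0.177–0.178 m against 0.177 m expected. It was within 1 mm of the ring's axis and at the turned angle. Both bottles and the sample cup were within about 1 mm of where they started.
- **Checks that failed:** After the release, the top and wrist cameras gave no handle reading. The arm probably blocked the top camera, and the wrist camera probably wasn't aimed at the stand. The final picture was never saved, so the end state rests on the scene camera's depth data and the seating forces.

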